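# Hold the sprung pointer at its depth line over the carved head

### The arm

A 6-joint arm with a two-finger parallel gripper is mounted at the origin on the work surface. World frame = base frame: x ahead of the robot, y to its left, z up, the work surface at z = 0. Lengths are in m, angles in rad, forces in N, time in s.
With the tool pointing down it reaches from about 0.35 to 1 m from the base axis. Payload 7.1 kg.
Tool frame: the origin (TCP) lies between the finger pads; the fingertips stand 22 mm ahead of it and the grasp point (between the pads) lies 3 mm ahead of it; z points along the fingers, y is the line along which they close (so a half turn about z gives the same grasp; the last joint's range is limited). The gripper opens to 85 mm and grips with 20 to 120 N. Pads are 22 mm wide; open, the fingers measure 114 mm over their backs; the gripper's body (76 mm by 85 mm) begins 54 mm behind the grasp point. The pads swing forward as they close: fully open they stand 13 mm farther back than shut.
Start: joints at [1.249, 0.423, 1.63, -0, 1.089, -0.019], TCP at [0.186, 0.597, 0.231] pointing down, gripper open.
Joint ranges: [-3, 3], [-0.9, 2.11], [0.09, 2.58], [-1.31, 4.45], [0.11, 2.69], [-2.54, 2.54]. Speed limits (rad/s): [2.39, 2.39, 3.01, 3.14, 3.14, 3.14].

### API

Orientations are given as a rotation vector (axis times angle).
In Python, from rig import manip gives the robot as it stands. The module is installed in compiled form; this text tells all that it offers. Calls block until the motion is done:
- manip.move_to(position, orientation): joint-space move of the TCP to a pose.
- manip.servo_line(position, orientation=None, rate=0.15): straight line of the TCP; orientation=None keeps the orientation; rate is the mean speed in m/s.
- manip.set_joints(angles): joint-space move.
- manip.command_gripper(opening, f_grip=None): finger opening in m; f_grip is the grip in N (None keeps the last); returns when the fingers have stopped.
- manip.hold(seconds).
- manip.solve_ik(position, orientation): joint angles nearest the present ones, or None.
- manip.camera(name): name is "side" or "top"; returns a dict with "image" (384x512x3 uint8, red, green, blue), "fx", "fy", "cx", "cy" (pixels), "cam_to_world" (4x4, takes a point from camera to world coordinates). Camera axes: x right, y down, z forward; pixel columns grow to the right and rows downward; lengths in m; the calibration is good to about 2 mm. A picture is of the moment at which its call begins. There is no depth.
A pose or a line that the arm cannot do raises manip.IKError and nothing moves.
- manip.sign_off(): hands the job in; it is judged then, once.
Readings, each from a call of its own:
- manip.get_time(): time.
- manip.get_joint_positions(): joint angles.
- manip.get_joint_vel(): joint speeds.
- manip.get_tau(): joint torques, N m.
- manip.get_position(): TCP position.
- manip.get_ee_rot(): TCP orientation.
- manip.get_contact_force(): force on the tool from outside, world axes, zero at the start.
- manip.get_torque(): the same for the moment, N m.
- manip.get_width(): finger opening in m.
- manip.get_grip_force(): force on a finger pad.
Only numpy, scipy, OpenCV 4.12 (cv2) and the standard library are available. Lean on these libraries where they do the work, as an engineer would, in place of code of your own. Each camera call takes 0.05 s, during which the arm holds its last target. There are 200 camera calls.

### The job

We are checking how thick a skin this carved foam head still needs: swing the arm of the pointing stand round, with its needle left in, until the needle points straight at the pencilled cross on the forehead. Then draw the needle out by its finger grip, against its spring, until the black line on the rod comes level with the mouth of the tube, keeping it aimed at the cross. Finish while holding it drawn out there, with the needle not touching the head, and the head and everything else on the bench left where they stand.

Things in the scene. Friction and masses are not known exactly. Their poses are not given: they have to be found in the camera images.
- pivot (a point): Pointing stand fixed on the bench: green foot 160 mm across, column 20 mm thick, 217 mm tall, and a level swing arm turning on it in a grey boss 44 mm across, with a balance weight reaching 84 mm back. Point: on the column's axis at the arm's height, 160 mm above the bench. Frame turns with the arm: x level along the arm to the needle, z up.
- swing (a joint): Turn of the swing arm about the column, rad, positive anticlockwise seen from above; it stays where it is left (friction about 0.12 N m). Range -0.6 to 1.5; starts between 0.6 and 0.9, swung aside; the cross lies in a direction within 0.2 of 0, so turn it clockwise.
- tube_mouth (a point): Centre of the mouth of the arm's spring tube, 185 mm along x from pivot. The tube is 22 mm thick, with a nose nut 29 mm thick at the mouth; the pointer rod slides out of it along the arm's x axis.
- pointer (a joint): How far the pointer rod is drawn out of the tube, m: 0 at rest, 0.085 at its end stop. The black ring line (3 mm wide) on the 10 mm rod is hidden inside the tube at rest and is level with the mouth at 0.060. The inner spring pulls the rod back in, with about 3 N at rest and 6.6 N at the line.
- finger_grip (a point): Centre of the finger grip on the pointer rod: a black spool along the arm's axis, waist 18 mm thick and 32 mm long between two flanges 26 mm across, 4 mm thick. On the rod's axis, 160 mm above the bench, 240 mm along x from pivot at rest, 300 mm at the line. Frame turns and slides with it, x along the rod towards the tip.
- needle_tip (a point): Tip of the steel needle, 90 mm beyond the centre of the finger grip on the same axis; the needle is 8 mm thick, tapering over its last 20 mm.
- foam_head: White carved foam head, loose on its plywood board (170 x 150 x 16 mm), 220 mm tall in all, about 160 mm wide and 200 mm deep. Origin at the underside's centre; the face looks along its own -x; z up.
- cross (a point): Middle of the pencilled cross on the head's forehead, 160 mm above the bench (the needle's height), 89 mm in front of the head's origin along its own -x. Its upright runs on as a midline over the crown, its crossbar 45 mm round to either side. With the pointer at its line the needle's tip stands 15 to 45 mm short of it.
- maquette: Small terracotta head on a board, 136 mm tall, loose. Origin under its centre. Leave alone.
- knife: Carving knife lying flat along its x, about 210 mm long, up to 15 mm high, loose. Origin under the middle of it. Leave alone.
- sanding_block: Cork sanding block, 100 x 60 x 26 mm, loose. Origin under its centre. Leave alone.
- rasp: Rasp with a wooden handle lying along its x, about 280 mm long, 26 mm high, loose. Origin under its middle. Leave alone.
- glue: Glue bottle, 64 mm across, 170 mm tall, standing loose. Leave alone.
- paint_jar: Jar of 60 mm across, 65 mm tall, standing loose. Leave alone.

How it is judged:
On the way, in this order (a step that is already met when the one before it is completed fails the run):
1. the arm is swung round so that its needle, still in, points at the cross (y of cross in the frame of pivot between -0.015 and 0.015 m and value of joint pointer below 0.015 m), for 0.2 s.
2. the pointer is drawn out until its line is level with the tube's mouth (value of joint pointer between 0.055 and 0.065 m), for 0.3 s.
At the end, for the whole second after the job is handed in: The fingers hold the pointer drawn out with its line within 5 mm of the tube's mouth (joint 0.055 to 0.065), bearing on it with more than 2 N, the needle's axis passes within 15 mm sideways of the cross, and the head stands within 8 mm of where it was (all of step 2 and y of cross in the frame of pivot between -0.015 and 0.015 m and contact force between the fingers and pointer above 2 N and distance of foam_head from where it was at the start of the episode below 0.008 m); the arm keeps its last pose, push and grip.
It fails at once if the needle is drawn out by more than 30 mm while it points more than 40 mm beside the cross (value of joint pointer above 0.03 m and (y of cross in the frame of pivot above 0.04 m or y of cross in the frame of pivot below -0.04 m)).
It fails at once if the needle touches the head (contact force between pointer and foam_head above 0.5 N).
It fails at once if the head is moved (distance of foam_head from where it was at the start of the episode above 0.015 m).
It fails at once if another thing on the bench is moved by more than 20 mm (distance of any of maquette, knife, sanding_block, rasp, glue, paint_jar from where it was at the start of the episode above 0.02 m).
It also fails if it takes over 45 s, if anything falls off the work surface, if the arm or the gripper's body presses on something with over 40 N, if the wrist force passes 120 N, or if a joint passes its speed limit or range.

## Working session

There is one attempt and no reset: what is moved stays moved. The work goes in short steps, each a Python script; the robot and the scene stay as the last script left them, time stands still between calls to the robot, and variables do not carry over. Pictures are saved under pics/ and viewed, at most 10 in all, crops included, and the job is handed in when it is done.

```bash
mkdir -p pics
cat > h.py <<'E'
import numpy as np, cv2
from rig import manip
def snap(name,tag=None):
    c=manip.camera(name)
    np.savez(f'pics/{tag or name}.npz',**c)
    cv2.imwrite(f'pics/{tag or name}.png',cv2.cvtColor(c['image'],cv2.COLOR_RGB2BGR)); return c
def ray(c,u,v):
    T=np.array(c['cam_to_world']); d=T[:3,:3]@np.array([(u-c['cx'])/c['fx'],(v-c['cy'])/c['fy'],1]); return T[:3,3],d/np.linalg.norm(d)
def onz(c,u,v,z):
    o,d=ray(c,u,v); return o+d*(z-o[2])/d[2]
def tri(c1,p1,c2,p2):
    o1,d1=ray(c1,*p1);o2,d2=ray(c2,*p2)
    s=np.linalg.lstsq(np.c_[d1,-d2],o2-o1,rcond=None)[0]
    a,b=o1+s[0]*d1,o2+s[1]*d2; return (a+b)/2,np.linalg.norm(a-b)
def proj(c,p):
    T=np.linalg.inv(np.array(c['cam_to_world'])); q=T[:3,:3]@np.asarray(p)+T[:3,3]; return np.array([c['fx']*q[0]/q[2]+c['cx'],c['fy']*q[1]/q[2]+c['cy']])
E
python3 - <<'E'
from h import *
for n in('side','top'):
    c=snap(n); print(n,c['fx'],c['fy'],c['cx'],c['cy'],np.round(c['cam_to_world'],3).tolist())
print(manip.get_position(),manip.get_ee_rot(),manip.get_time())
E
```

```text
side 396.0868106968239 396.0868106968239 258.7916223164589 191.9030413401349 [[0.295, -0.672, 0.679, -0.082], [-0.955, -0.223, 0.194, -0.059], [0.021, -0.706, -0.708, 0.809], [0.0, 0.0, 0.0, 1.0]]
top 366.81979106911797 366.81979106911797 256.35847040579296 187.36382651999173 [[-0.072, -0.975, 0.211, 0.378], [-0.997, 0.07, -0.016, 0.148], [0.001, -0.211, -0.977, 1.088], [0.0, 0.0, 0.0, 1.0]]
[0.18619866 0.59609511 0.22994439] [-4.73743198e-01 -3.10545107e+00  2.10885066e-03] 0.1
```

View pics/side.png

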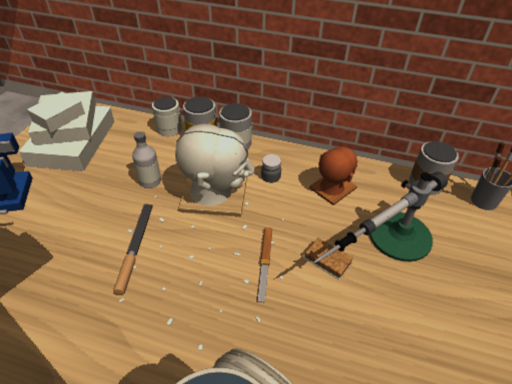

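View pics/top.png

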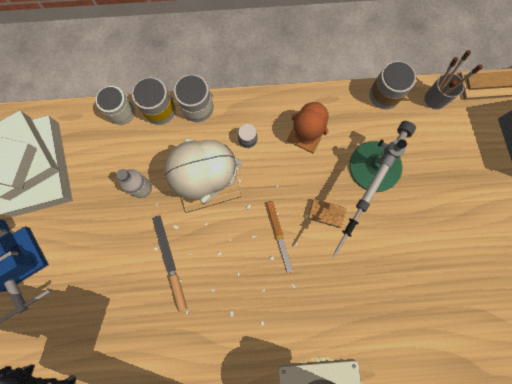

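Both views show the stand at right (side ≈(400,230), top ≈(376,166)). The needle points toward the robot, with its tip near top (334,254) and side (277,279). The head is at top (200,170) and faces the stand. I'll zoom in on the head and the arm.

Run:
```python
import cv2,numpy as np
s=cv2.imread('pics/side.png');t=cv2.imread('pics/top.png')
z=lambda im,x,y,w,h:cv2.resize(im[y:y+h,x:x+w],(400,300),interpolation=cv2.INTER_CUBIC)
cv2.imwrite('pics/z1.png',np.vstack([np.hstack([z(s,170,110,100,75),z(t,155,130,100,75)]),np.hstack([z(s,270,165,180,135),z(t,320,115,200,150)[:,:400]])]))
```

```text
(no output)
```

View pics/z1.png

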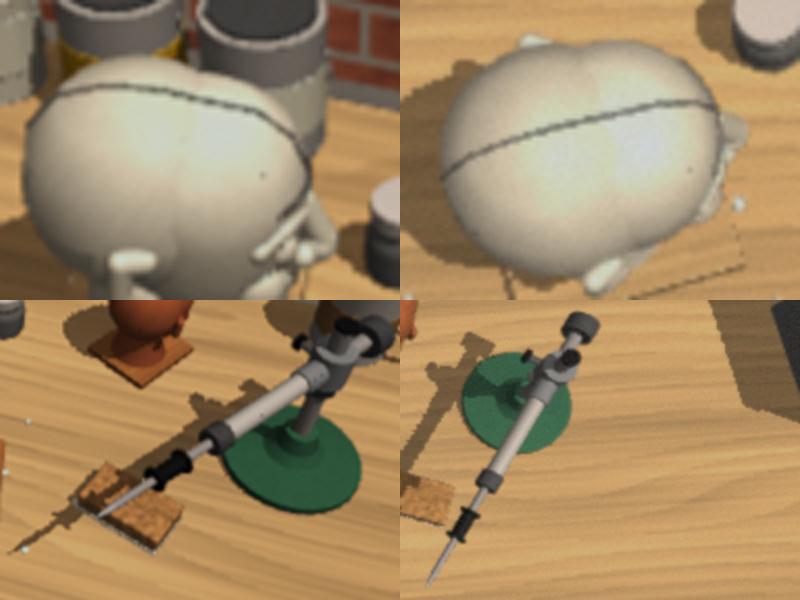

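The cross is at side ≈(247,155) and top ≈(234,157), on the visible edge of the forehead. The needle tip is at side ≈(315,262) and top ≈(335,257). The spool is at side ≈(345.6,241.5) and top ≈(351.5,227). I'll triangulate these and check them.

```bash
cat > m.py <<'E'
from h import *
S=dict(np.load('pics/side.npz'));T=dict(np.load('pics/top.npz'))
def cen(c,m): 
    n,l,st,ce=cv2.connectedComponentsWithStats(m.astype(np.uint8)); i=1+st[1:,4].argmax(); return ce[i],st[i]
def green(c):
    h=cv2.cvtColor(c['image'],cv2.COLOR_RGB2HSV); m=(h[...,0]>55)&(h[...,0]<90)&(h[...,1]>120)
    n,l,st,ce=cv2.connectedComponentsWithStats(m.astype(np.uint8)); i=1+st[1:,4].argmax()
    k=max(cv2.findContours((l==i).astype(np.uint8),0,1)[0],key=cv2.contourArea); return cv2.fitEllipse(cv2.convexHull(k))[0]
def dark(c,x,y,w,h,th=45):
    m=c['image'][y:y+h,x:x+w].max(2)<th; p,st=cen(c,m); return p+[x,y]
if __name__=='__main__':
    gs,gt=green(S),green(T)
    print('foot',onz(S,*gs,.006),onz(T,*gt,.006))
    ss,st=dark(S,330,230,32,25),dark(T,340,215,22,25)
    for n,a,b in[('tip',(315,261.8),(335,257.5)),('spool',ss,st),('cross',(247,155.5),(234,157))]:
        print(n,np.round(a,1),np.round(b,1),*tri(S,a,T,b))
E
python3 m.py
python3 - <<'E'
from m import *
# midline dark pixels top: 
g=cv2.cvtColor(T['image'],cv2.COLOR_RGB2GRAY)
for u in range(168,240,4):
    v=np.argmin(g[150:178,u])+150; print(u,v,g[v,u],np.round(onz(T,u,v,.21)[:2],3))
E
```

```text
168 171 84 [0.624 0.349]
172 150 104 [0.678 0.338]
176 167 111 [0.633 0.329]
180 165 137 [0.638 0.319]
184 164 134 [0.639 0.309]
188 163 142 [0.641 0.299]
192 162 136 [0.643 0.289]
196 161 134 [0.645 0.279]
200 160 140 [0.647 0.269]
204 159 132 [0.649 0.259]
208 158 131 [0.651 0.249]
212 157 134 [0.653 0.239]
216 156 128 [0.654 0.229]
220 155 143 [0.656 0.219]
224 155 121 [0.656 0.209]
228 155 129 [0.655 0.199]
232 156 93 [0.652 0.189]
236 164 129 [0.63 0.18]Traceback (most recent call last):
  File "m.py", line 12, in <module>
    gs,gt=green(S),green(T)
                   ~~~~~^^^
  File "m.py", line 8, in green
    k=max(cv2.findContours((l==i).astype(np.uint8),0,1)[0],key=cv2.contourArea); return cv2.fitEllipse(cv2.convexHull(k))[0]
                                                                                        ~~~~~~~~~~~~~~^^^^^^^^^^^^^^^^^^^
cv2.error: OpenCV(4.12.0) /io/opencv/modules/imgproc/src/shapedescr.cpp:361: error: (-201:Incorrect size of input array) There should be at least 5 points to fit the ellipse in function 'fitEllipseNoDirect'
```

```bash
python3 - <<'E'
s=open('m.py').read()
s=s.replace("m=(h[...,0]>55)&(h[...,0]<90)&(h[...,1]>120)","i=c['image'].astype(int); m=(i[...,1]>1.4*i[...,0])&(i[...,1]>1.1*i[...,2])&(i[...,1]>30)").replace("return cv2.fitEllipse(cv2.convexHull(k))[0]","e=cv2.fitEllipse(cv2.convexHull(k));print(e);return e[0]")
open('m.py','w').write(s)
E
python3 m.py
```

```text
((401.57965087890625, 236.6666259765625), (44.82421875, 61.674583435058594), 108.41471099853516)
((366.4678039550781, 162.7754669189453), (30.706417083740234, 48.432281494140625), 18.72065544128418)
foot [ 0.6475174  -0.23968726  0.006     ] [ 0.66377774 -0.21132837  0.006     ]
tip [315.  261.8] [335.  257.5] [ 0.38532879 -0.04587555  0.16570197] 0.003797513085330195
spool [345.8 240.5] [349.8 226.3] [ 0.46029842 -0.0948364   0.16074371] 0.0010131670719158432
cross [247.  155.5] [234 157] [0.66611876 0.18785602 0.15117281] 0.002990540342728644
```

Run:
```python
from m import *
for c,box in((S,(365,205,70,60)),(T,(345,140,60,55))):
    x,y,w,h=box; i=c['image'][y:y+h,x:x+w].astype(int)
    m=((i[...,1]>1.4*i[...,0])&(i[...,1]>1.1*i[...,2])&(i[...,1]>30)).astype(np.uint8)
    P=cv2.convexHull(np.argwhere(m)[:,::-1].astype(np.int32)+[x,y]).reshape(-1,2)
    W=np.array([onz(c,u,v,.012)[:2] for u,v in P.astype(float)])
    A=np.c_[2*W,np.ones(len(W))]; q=np.linalg.lstsq(A,(W**2).sum(1),rcond=None)[0]; r=np.sqrt(q[2]+q[0]**2+q[1]**2)
    print('foot',q[:2],r,np.round(np.hypot(*(W-q[:2]).T),3))
print(onz(S,247,155.5,.16),onz(T,234,157,.16))
# midline side
g=cv2.cvtColor(S['image'],cv2.COLOR_RGB2GRAY)
print(g[146:166,238:252])
g=cv2.cvtColor(T['image'],cv2.COLOR_RGB2GRAY)
print(g[150:172,226:242])
```

```text
foot [ 0.64711779 -0.23618906] 0.07757547066624583 [0.076 0.075 0.075 0.076 0.077 0.077 0.077 0.078 0.078 0.078 0.08  0.08
 0.078 0.079 0.078 0.079 0.08  0.08  0.064 0.073 0.078 0.08  0.08  0.08
 0.079 0.079 0.078 0.078 0.077]
foot [ 0.65106977 -0.23447623] 0.07690369683672735 [0.077 0.078 0.076 0.077 0.076 0.076 0.075 0.076 0.078 0.078 0.078 0.078
 0.077 0.077 0.077 0.076 0.075 0.077 0.078 0.077 0.077 0.077 0.076 0.077
 0.078]
[0.65538867 0.18586694 0.16      ] [0.66399608 0.18612044 0.16      ]
[[200 197 194 194 184 133  99 114 100  92  92 103 130 149]
 [199 196 194 192 185 155 100  98 102  96  92 123 149 156]
 [200 196 194 190 184 169 113  84  93  91  98 139 159 160]
 [199 196 193 187 181 172 141  89  69  91 130 157 163 164]
 [199 196 191 185 179 170 155 102  61  88 143 160 161 163]
 [199 196 189 182 177 169 158 129  75  76 138 158 158 159]
 [196 194 187 180 174 166 157 143  91  72 130 151 152 152]
 [194 192 184 176 171 164 155 144 106  80 125 144 143 143]
 [191 188 181 175 169 161 153 142 105  76 122 141 141 138]
 [187 184 178 172 165 158 151 139  97  87 129 144 143 142]
 [183 18
[... 1357 characters left out ...]
 137 161 162 164 163 163 167]
 [204 202 199 193 187 180 167 150 132 132 157 160 162 163 164 168]
 [205 203 200 196 190 178 169 154 136 122 146 155 158 160 163 166]
 [204 202 201 195 188 180 169 151 126 122 129 140 148 154 159 162]
 [204 200 202 196 191 178 171 156 126 118 129 133 144 162 161 156]
 [206 201 199 199 192 182 170 154 127 124 154 168 167 165 161 150]
 [201 200 198 197 193 182 170 152 125 132 170 175 158 151 157 157]
 [203 202 197 195 191 179 167 152 119 150 177 194 173 157 154 156]
 [203 197 197 193 187 175 163 149 122 159 173 184 165 159 162 160]
 [202 198 195 188 187 174 165 145 127 160 158 167 159 166 167 167]
 [199 191 193 189 182 174 157 129 140 180 149 163 166 165 163 168]]
```

Measured positions:
- **Pivot:** ≈(0.650,-0.235), giving a spool radius of 0.236 against 0.240 stated.
- **Spool:** height 0.161, as expected.
- **Cross:** ≈(0.661,0.187), 0.422 from the pivot, where 0.405–0.435 is expected.

Next I'll check the IK along the path and the clearance to the maquette.

```bash
cat >> h.py <<'E'
from scipy.spatial.transform import Rotation as Rn
PV=np.array([.650,-.235]); CR=np.array([.661,.187])
def ori(a,s):
    y=s*np.array([-np.sin(a),np.cos(a),0]); z=np.array([0,0,-1.]); return Rn.from_matrix(np.c_[np.cross(y,z),y,z]).as_rotvec()
def pos(a,r,z): return np.array([PV[0]+r*np.cos(a),PV[1]+r*np.sin(a),z])
E
python3 - <<'E'
from m import *
h=cv2.cvtColor(T['image'],cv2.COLOR_RGB2HSV); 
for u,v,z in((312,120,.136),(306,140,.016)): print('maq',onz(T,u,v,z))
a0=np.deg2rad(144.3); a1=np.arctan2(*(CR-PV)[::-1]); print(a0,a1,pos(a0,.237,.16))
for s in(1,-1):
    for a,r,z in((a0,.237,.3),(a0,.237,.166),((a0+a1)/2,.237,.166),(a1,.237,.166),(a1,.3,.166)):
        print(s,a,np.round(manip.solve_ik(pos(a,r,z),ori(a,s)),2) if manip.solve_ik(pos(a,r,z),ori(a,s)) is not None else None)
E
```

```text
maq [ 0.76228566 -0.03445242  0.136     ]
maq [ 0.74678412 -0.03223695  0.016     ]
2.5185101106278176 1.54473587731272 [ 0.4575362  -0.09670073  0.16      ]
1 2.5185101106278176 [-0.23  0.1   1.89 -0.    1.15  1.96]
1 2.5185101106278176 [-0.23  0.29  2.02 -0.    0.83  1.96]
1 2.031622993970269 None
1 1.54473587731272 None
1 1.54473587731272 None
-1 2.5185101106278176 [-0.23  0.1   1.89 -0.    1.15 -1.18]
-1 2.5185101106278176 [-0.23  0.29  2.02 -0.    0.83 -1.18]
-1 2.031622993970269 [-0.06  0.39  1.86  0.    0.89 -0.52]
-1 1.54473587731272 [-0.02  0.54  1.6  -0.    1.    0.01]
-1 1.54473587731272 [ 0.08  0.55  1.59 -0.    1.    0.11]
```

The `s=-1` orientation works everywhere on the path, and the maquette is well clear. Now approach and grasp.

Run:
```python
from m import *
a0=np.deg2rad(144.3)
p=manip.get_position(); manip.servo_line([p[0],p[1],.32],rate=.2)
P=np.array([.460,-.095]); 
manip.move_to([*P,.30],ori(a0,-1))
manip.servo_line([*P,.166],rate=.15)
snap('side','s2')
manip.command_gripper(.01,40)
print(manip.get_width(),manip.get_grip_force(),manip.get_contact_force(),manip.get_time(),manip.get_position())
snap('side','s3');snap('top','t3')
a,b=cv2.imread('pics/s3.png')[130:310,230:470],cv2.imread('pics/t3.png')[100:280,260:500]
cv2.imwrite('pics/z3.png',cv2.resize(np.vstack([a,b]),None,fx=1.66,fy=1.66))
```

```text
0.00999040848064023 5.845034122467041 [-0.7465231   0.38824439  4.99530821] 5.1167 [ 0.46012841 -0.09499457  0.16627888]
```

View pics/z3.png

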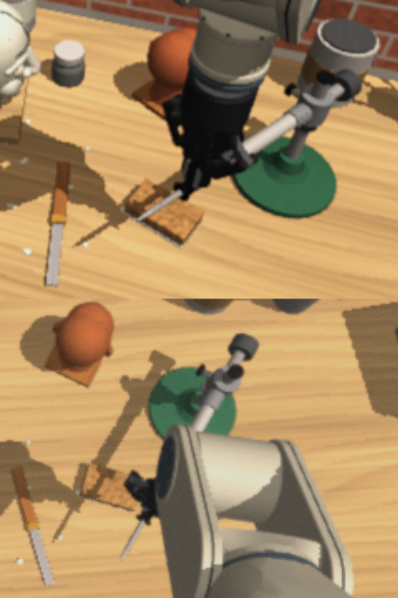

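The view is ambiguous: the finger width reads 10 mm, not the 18 mm of the waist, with +5 N upward on the tool. I'll look closer at the before and after pictures.

Run:
```python
from m import *
a,b=[cv2.resize(cv2.imread(f'pics/{n}.png')[190:270,300:400],(400,320),interpolation=cv2.INTER_CUBIC) for n in('s2','s3')]
c,d=[cv2.resize(cv2.imread(f'pics/{n}.png')[190:270,300:400],(400,270),interpolation=cv2.INTER_CUBIC) for n in('side','t3')]
im=np.vstack([np.hstack([a,b]),np.hstack([c,d])])
cv2.imwrite('pics/z4.png',np.clip(im.astype(float)*1.6,0,255).astype(np.uint8))
for r in (.236-.02,.236,.236+.02): print(proj(S,[*(PV+r*np.array([-.812,.584])),.16]))
print(proj(S,manip.get_position()),proj(S,manip.get_position()-[0,0,.022]))
```

```text
[353.65945506 237.19253918]
[346.96528939 241.69691355]
[340.12630474 246.2987338 ]
[346.58208567 238.91125787] [344.71566412 245.42427743]
```

View pics/z4.png

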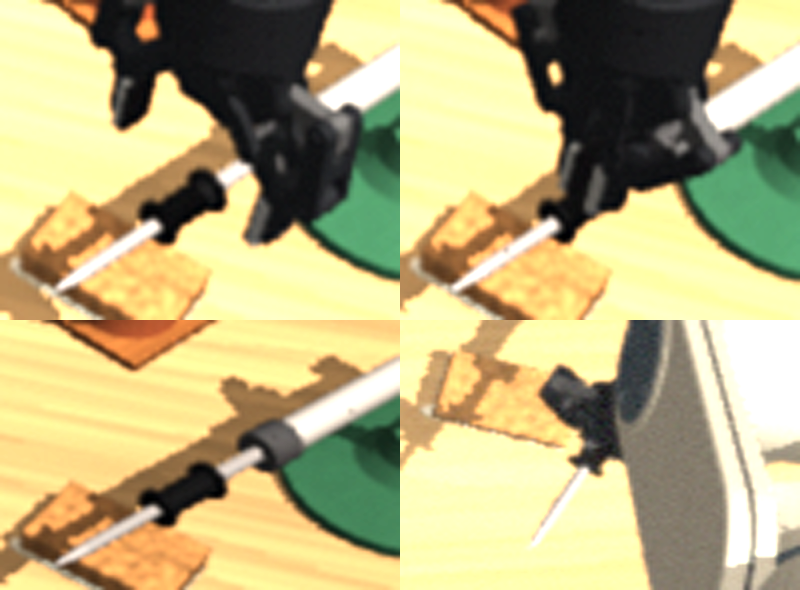

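The fingers came down over the spool but appear high on it, and the near flange is still visible below the tips. I'll reopen, go 9 mm lower and close again without a limit on the opening.

Run:
```python
from m import *
manip.command_gripper(.085)
snap('side','s5')
P=manip.get_position()
manip.servo_line([.460,-.095,.157],rate=.1)
for w in(.03,.022,.018,.014,.0):
    manip.command_gripper(w,40); print(w,manip.get_width(),manip.get_grip_force(),np.round(manip.get_contact_force(),1),manip.get_time())
print(manip.get_position())
snap('side','s6')
a,b=[cv2.resize(cv2.imread(f'pics/{n}.png')[190:270,300:400],(400,320),interpolation=cv2.INTER_CUBIC) for n in('s5','s6')]
cv2.imwrite('pics/z6.png',np.clip(np.hstack([a,b]).astype(float)*2,0,255).astype(np.uint8))
```

```text
0.03 0.030200205974607527 0.0 [-0.5 -0.8  0. ] 6.8
0.022 0.021994660272810083 0.0 [-0.9 -0.1 -0.5] 7.05
0.018 0.017919575285237254 0.9314590506255627 [ 0.6 -0.4  0.1] 7.2667
0.014 0.016413851693793242 39.04053032398224 [-0.7 -0.4  4. ] 7.4833
0.0 0.016499195889680705 39.10257875919342 [-0.8  0.7  4.6] 7.7
[ 0.45998974 -0.09496744  0.15710508]
```

View pics/z6.png

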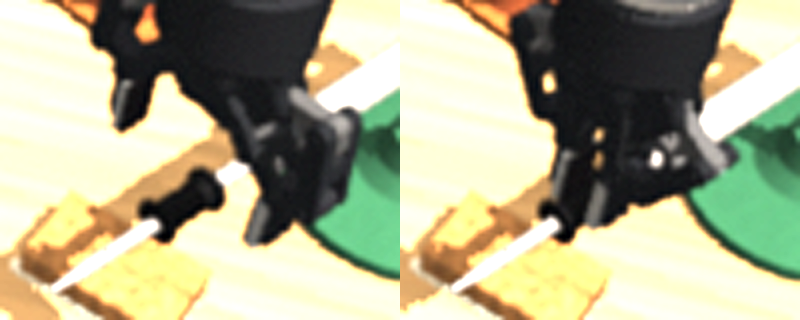

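The fingers now hold the waist at 16.4 mm with 39 N, still slightly high on it. I'll go 4 mm lower for a centred grip, then swing.

Run:
```python
from m import *
manip.command_gripper(.045)
manip.servo_line([.460,-.095,.153],rate=.1)
manip.command_gripper(0,50); print(manip.get_width(),manip.get_grip_force(),np.round(manip.get_contact_force(),1),manip.get_time())
a0=np.deg2rad(144.3); a1=np.arctan2(*(CR-PV)[::-1])
p0=manip.get_position(); v=p0[:2]-PV; f0=manip.get_contact_force()
for k in range(1,15):
    t=(a1-a0)*k/14; R=np.array([[np.cos(t),-np.sin(t)],[np.sin(t),np.cos(t)]])
    manip.servo_line([*(PV+R@v),.153],ori(a0+t,-1),rate=.05)
    f=manip.get_contact_force(); 
    if k%2==0: print(k,np.round(f,1),round(manip.get_width(),4),round(manip.get_time(),2))
    if np.linalg.norm(f-f0)>25: print('stop');break
snap('side','s7');snap('top','t7'); print(manip.get_position())
a,b=cv2.imread('pics/s7.png')[100:280,200:440],cv2.imread('pics/t7.png')[90:270,160:400]
cv2.imwrite('pics/z7.png',cv2.resize(np.vstack([a,b]),None,fx=1.66,fy=1.66,interpolation=cv2.INTER_CUBIC))
```

```text
0.01594936650724049 48.75254809856415 [-0.6 -0.5  2.6] 8.75
2 [-0.6  1.6  5.8] 0.016 9.7
4 [-1.3  2.3  5.8] 0.0159 10.65
6 [-1.4  3.3  6.5] 0.0163 11.6
8 [-1.8  4.3  6.2] 0.0161 12.55
10 [-1.3  4.6  6. ] 0.0159 13.5
12 [0.2 6.2 5.1] 0.016 14.45
14 [0.7 6.5 3.8] 0.0161 15.4
[0.65953622 0.0014742  0.15324573]
```

View pics/z7.png

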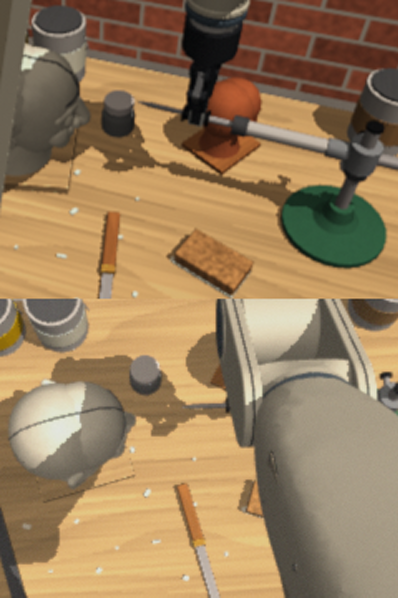

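The arm has swung. The needle tip is at side ≈(283,161) and top ≈(273,156), pointing at the head, and the head hasn't moved. I'll measure the aim next.

Run:
```python
from h import *
S=dict(np.load('pics/s7.npz'));T=dict(np.load('pics/t7.npz'))
for n,a,b in[('tip',(283,161.5),(272.7,155.7))]: 
    p=tri(S,a,T,b);print(n,p,onz(S,*a,.16),onz(T,*b,.16))
im=np.hstack([cv2.resize(cv2.cvtColor(c['image'],4)[y:y+75,x:x+100],(400,300),interpolation=cv2.INTER_CUBIC) for c,x,y in((S,225,120),(T,220,120))])
S0=dict(np.load('pics/side.npz'));T0=dict(np.load('pics/top.npz'))
# overlay: predicted needle axis extension for a1, and cross
for c,x,y,o in((S,225,120,0),(T,220,120,400)):
    for r,col in((.33,(0,0,255)),(.422,(0,255,0))):
        d=(CR-PV)/np.linalg.norm(CR-PV); q=(proj(c,[*(PV+r*d),.16])-[x,y]+.5)*4; cv2.drawMarker(im,(int(q[0]+o),int(q[1])),col,0,12,1)
cv2.imwrite('pics/z8.png',np.clip(im*1.5,0,255).astype(np.uint8))
```

```text
tip (array([0.6568619 , 0.08806157, 0.16620003]), np.float64(0.007605278684168351)) [0.66198527 0.09289213 0.16      ] [0.66020493 0.08405895 0.16      ]
```

View pics/z8.png

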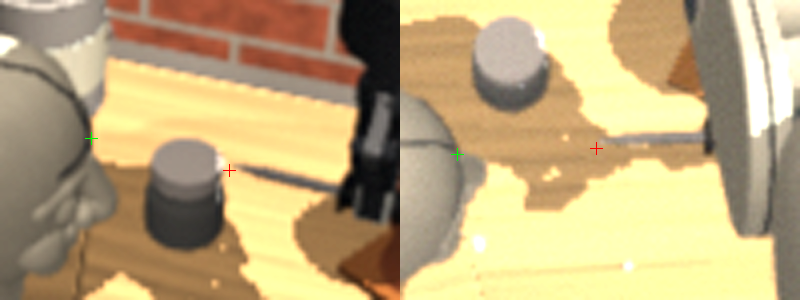

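The overlay shows the needle line (top view) meeting the midline's end within about 1.5 px (≈4 mm). The measured tip, (0.662,0.087), agrees with this. So the aim is good, and I'll draw the needle out 60 mm and watch for the black line.

Run:
```python
from h import *
manip.hold(.4)
p=manip.get_position(); d=np.array([np.sin(.03),np.cos(.03),0])
for s in(.02,.04,.06):
    manip.servo_line(p+s*d,rate=.05); print(s,np.round(manip.get_contact_force(),1),round(manip.get_width(),4),manip.get_grip_force(),manip.get_position(),round(manip.get_time(),2))
S=snap('side','s9');T=snap('top','t9')
im=np.vstack([np.hstack([cv2.resize(cv2.cvtColor(c['image'],4)[y:y+h,x:x+w],(400,300),interpolation=cv2.INTER_CUBIC) for c,x,y,w,h in q]) for q in(((S,300,145,80,60),(T,275,120,80,60)),((S,225,110,100,75),(T,220,120,100,75)))])
cv2.imwrite('pics/z9.png',np.clip(im*1.5,0,255).astype(np.uint8))
```

```text
0.02 [-0.5 -4.2  2.8] 0.0164 48.71250629425049 [0.6600356  0.02146957 0.15318669] 16.47
0.04 [-0.2 -5.3  3.1] 0.0158 48.73317539691925 [0.66057529 0.04120022 0.15320702] 17.02
0.06 [ 0.9 -7.   3.6] 0.0158 48.75581502914429 [0.66114601 0.06081452 0.1531765 ] 17.57
```

View pics/z9.png

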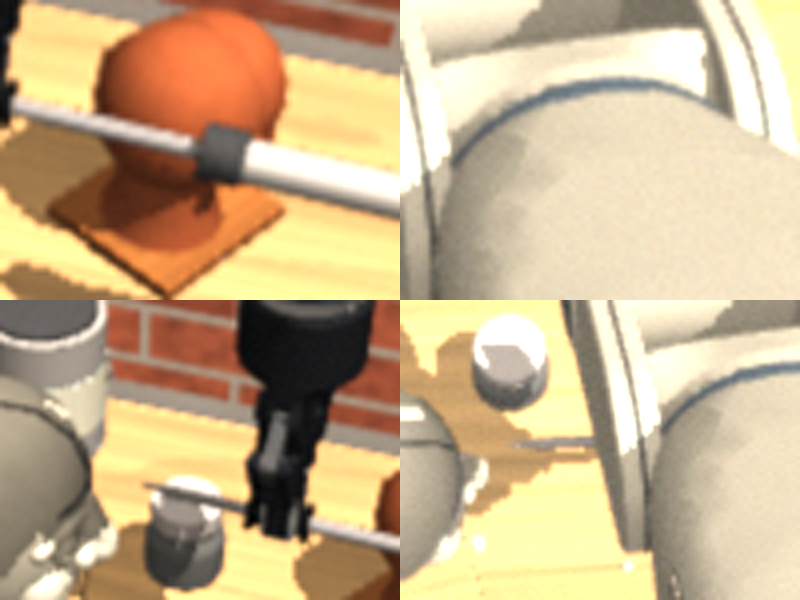

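The needle is drawn out, with about 7 N of spring pull against 6.6 N expected at the line. Its tip, at side ≈(261,156) and top ≈(248,156), is well short of the head. I'll check the ring numerically at the nut's edge and measure how far the tip moved.

Run:
```python
from h import *
S=dict(np.load('pics/s9.npz'));T=dict(np.load('pics/t9.npz'))
a,b=(261.2,156.3),(248.3,155.8); print(tri(S,a,T,b),onz(T,*b,.16)-onz(T,273,155,.16),onz(S,*a,.16)-onz(S,284.5,161.5,.16))
def prof(c):
    g=cv2.cvtColor(c['image'],cv2.COLOR_RGB2GRAY)
    # crop zoom 5x origin (300,145): rod line from (20,103) to (195,150)
    u=np.arange(326,353,1.); v=145+(103+(u-304)*5*(47/175)-5.4)/5+.0
    return u,[[int(cv2.remap(g,np.float32([[x]]),np.float32([[y+o]]),1)[0,0]) for x,y in zip(u,v)] for o in(-1,0,1,2)]
u,p=prof(S); print(u.astype(int).tolist())
for r in p: print(r)
print(proj(S,[.655,-.053,.16]),proj(S,[.655,-.050,.16]))
for s in(.003,):
    q=manip.get_position(); d=np.array([np.sin(.03),np.cos(.03),0])
    manip.servo_line(q+s*d,rate=.02); S2=snap('side','s10'); print(manip.get_position(),np.round(manip.get_contact_force(),1))
    for r in prof(S2)[1]: print(r)
```

```text
(array([0.66394621, 0.14943304, 0.16047136]), np.float64(0.0024539285258133024)) [0.00250196 0.06518257 0.        ] [0.00070994 0.06136711 0.        ]
[326, 327, 328, 329, 330, 331, 332, 333, 334, 335, 336, 337, 338, 339, 340, 341, 342, 343, 344, 345, 346, 347, 348, 349, 350, 351, 352]
[113, 115, 125, 119, 121, 124, 132, 138, 132, 129, 135, 140, 100, 68, 58, 62, 65, 67, 66, 67, 67, 65, 75, 143, 180, 185, 184]
[141, 144, 151, 141, 142, 147, 151, 147, 143, 147, 149, 137, 92, 67, 59, 58, 60, 63, 62, 62, 63, 61, 82, 150, 176, 176, 174]
[133, 131, 130, 127, 128, 127, 127, 121, 124, 124, 119, 100, 73, 56, 50, 52, 53, 55, 56, 57, 56, 57, 83, 139, 154, 152, 151]
[93, 88, 85, 88, 88, 83, 81, 82, 85, 79, 77, 68, 56, 41, 41, 45, 46, 46, 49, 50, 49, 52, 82, 116, 123, 121, 120]
[340.41572053 175.80121033] [339.18612487 175.53535684]
[0.6611811  0.06279702 0.15317424] [ 0.7 -6.8  3.3]
[113, 115, 125, 119, 121, 124, 132, 138, 132, 129, 135, 139, 101, 50, 48, 62, 65, 66, 67, 67, 66, 65, 75, 143, 181, 185, 184]
[141, 144, 151, 141, 142, 147, 152, 146, 143, 147, 149, 137, 87, 39, 46, 58, 60, 62, 63, 62, 62, 62, 83, 151, 176, 177, 175]
[133, 131, 131, 127, 128, 127, 128, 122, 124, 124, 120, 100, 60, 29, 43, 53, 53, 56, 56, 56, 55, 57, 83, 140, 153, 153, 151]
[92, 88, 86, 89, 89, 84, 81, 83, 85, 79, 77, 68, 41, 26, 41, 46, 46, 47, 48, 50, 49, 52, 82, 117, 122, 120, 121]
```

The ring has just begun to show (pixels 339–340 darkened) at 61 mm of travel, so the joint is near 0.059–0.061. I'll step 1 mm more to see the ring come out, which fixes the line's position.

Run:
```python
from h import *
q=manip.get_position(); d=np.array([np.sin(.03),np.cos(.03),0])
for s in(.0,.0015,.003):
    manip.servo_line(np.array([.6612,.0634,.1532])+s*d,rate=.02); manip.hold(.3); S2=snap('side','s11'); print(manip.get_position(),np.round(manip.get_contact_force(),1),manip.get_time())
    g=cv2.cvtColor(S2['image'],cv2.COLOR_RGB2GRAY); print(g[171:178,334:344])
```

```text
[0.66114083 0.06244111 0.15316005] [-0.1 -7.1  2.9] 18.575
[[116  95  87  85  80  79  68  67  68  67]
 [144 135 132 134  98  64  59  67  69  69]
 [143 149 153 150 103  49  50  64  67  69]
 [109 119 126 115  81  40  47  60  64  67]
 [ 65  72  79  74  55  32  45  55  60  62]
 [ 53  54  58  58  43  29  41  48  51  55]
 [ 51  53  55  55  49  36  38  42  44  47]]
[0.66122542 0.06395034 0.15318563] [ 0.3 -6.8  3.5] 19.175
[[116  95  88  85  80  78  68  68  68  67]
 [144 135 132 133  93  57  57  66  69  69]
 [144 149 153 150  90  36  48  64  68  68]
 [109 120 127 115  63  30  49  61  64  67]
 [ 65  72  80  74  39  26  46  56  59  62]
 [ 53  54  57  58  34  28  43  47  52  55]
 [ 51  53  55  55  47  38  40  41  44  47]]
[0.66125781 0.0654342  0.15319991] [ 0.2 -6.3  3.2] 19.775
[[115  96  87  85  78  78  68  68  68  67]
 [144 134 132 132  86  61  61  66  68  68]
 [144 149 152 139  75  47  56  63  67  69]
 [109 119 126  98  51  52  59  61  64  67]
 [ 66  73  79  56  30  42  52  56  60  62]
 [ 52  53  57  44  32  36  44  49  51  55]
 [ 51  52  55  52  50  41  39  42  43  47]]
```

The ring first shows at TCP y≈0.0612 and is clear of the mouth by about 0.0648, so the line is level at about 0.063. I'll go back there, confirm, and hand in.

Run:
```python
from h import *
manip.servo_line([.6612,.0639,.1532],rate=.02); manip.hold(.6); S2=snap('side','s12'); T2=snap('top','t12'); print(manip.get_position(),np.round(manip.get_contact_force(),1),manip.get_grip_force(),manip.get_time())
g=cv2.cvtColor(S2['image'],cv2.COLOR_RGB2GRAY); print(g[172:177,335:343])
# aim: needle pixels in top (dark row minimum) extended to the cross
g=cv2.cvtColor(T2['image'],cv2.COLOR_RGB2GRAY).astype(int)
print(g[150:162,226:268:3])
```

```text
[0.66114821 0.06287533 0.15318076] [-0.4 -7.1  3.7] 48.738391399383545 20.75
[[135 133 134  97  65  59  66  70]
 [149 153 151 103  48  49  63  67]
 [120 126 116  80  37  47  60  65]
 [ 71  81  74  50  28  45  56  60]
 [ 53  58  58  37  25  40  49  51]]
[[109  90 114 117 116 116 116 183 200 199 198 200 201 189]
 [109  91 106 113 108 115 115 141 191 196 198 198 197 187]
 [110  97  88 111 110 112 109 112 137 187 186 191 188 183]
 [117  99  78 111 115 110 113 110 115 179 178 179 176 174]
 [108  96  77 113 111 112 114 108 112 141 141 124 124 112]
 [ 77  80  78 114 114 113 117 103 105 107 106 103 107 100]
 [ 88  91  65 114 119 118 120 108 100 100 102 105 115 109]
 [115 107  71 112 118 119 119 119 102 100  98 126 147 149]
 [118 113  91 102 116 119 118 115 111 111 110 113 115 113]
 [120 112  93 102 108 120 108 105 108 106 107 105 106 105]
 [121 112  93  89  99 144 106 100 102 102 104 130 128 128]
 [119 110  95  81  97 178 105 105 107 109 112 184 184 185]]
```

The ring is half out of the mouth. In the top view the needle (rows ≈155–157) lines up with the cross (row ≈156–157).

```bash
python3 -c "
from rig import manip
print(manip.sign_off())"
```

```text
the job is handed in; nothing more can be done
None
```

I handed the job in with the needle aimed at the cross to within about 5 mm and held drawn out with its black line level with the tube's mouth; the tip stands about 38 mm short of the forehead, and I saw nothing else on the bench move (no verdict came back).

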